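# Close a carved fragment up to its frieze

### The arm

A 6-joint arm with a two-finger parallel gripper is mounted at the origin on the work surface. World frame = base frame: x ahead of the robot, y to its left, z up, the work surface at z = 0. Lengths are in m, angles in degrees, forces in N, time in s.
With the tool pointing down it reaches from about 0.35 to 0.875 m from the base axis. Payload 4.2 kg.
Tool frame: the origin (TCP) lies at the very end of the fingers, on their centre line; the grasp point (between the pads) lies 19 mm behind it; z points along the fingers, y is the line along which they close (so a half turn about z gives the same grasp; the last joint's range is limited). The gripper opens to 87 mm and grips with 3 to 60 N. Pads are 19 mm wide; open, the fingers measure 117 mm over their backs; the gripper's body (75 mm by 190 mm) begins 51 mm behind the grasp point.
Start: joints at [-52.105, 22.042, 0.453, 0, -68.411, -14.817], TCP at [0.245, -0.575, 0.223] pointing down, gripper open.
Joint ranges: [-179.83, 179.83], [-69.29, 118.12], [-61.27, 80.66], [-181.25, 117.63], [-171.15, -9.14], [-177.46, 177.46]. Speed limits (degrees/s): [159.86, 159.86, 180, 180, 180, 180].

### API

Orientations are given as a 3x3 rotation matrix whose columns are the frame's x, y, z axes.
In Python, from station import sense, cams, r gives the robot as it stands. The module is installed in compiled form; this text tells all that it offers.
- The arm moves only by the tool step_arm, never from a script. Its argument "targets" is text: rows parted by semicolons, each of 4 numbers parted by spaces: the shift along the tool's x, y, z in cm, then the turn about the tool's z in degrees. In form: x y z turn; .... A call has 1 to 12 rows; each row shifts and turns the commanded pose from where the row before left it, along the tool's axes as they then stand; what a row does not reach is not made up. A row lasts 1/12 s, in which the tool goes at most 41.7 mm and 7.16 degrees, less where a joint would pass 70% of its speed; a pose out of reach is approached as far as the arm can. A call with a gripper value outside its range is refused whole. "claw" is the finger opening in cm, from 0 to 8.7, set as the call begins (left out, the last holds). The fingers move at their own pace and stop on an object; the grip force is fixed at half the most. Time passes only in rows, so rows that do not move let the fingers close. It gives the time, the measured TCP pose, the force, the opening and the grip force at its end, in the units of the state.
- sense(): the state, without advancing time (a new reading comes with each control period).
- cams.capture(name): name is "scene" or "top" or "wrist"; returns a dict with "frame" (384x512x3 uint8, blue, green, red), "vertical_fov" (degrees; the focal length in pixels is half the picture's height over the tangent of half this angle, whatever the lens; pixels are square), "cx", "cy" (the principal point, pixels), "eye" and "rotation" of the camera in the world; the wrist camera has in their place "tool_from_camera" (4x4, takes a point from camera to tool coordinates, whose origin is the TCP and whose axes are the flange's). Camera axes: x right, y down, z forward; pixel columns grow to the right and rows downward; lengths in m; the calibration is good to about 2 mm. A picture is of the moment at which its call begins: read the wrist's pose just before it. There is no depth.
- r.finish_job(): hands the job in; it is judged then, once.
The state is a dict: "time_s": time; "joints": joint angles; "joint_velocities": joint speeds; "effort": joint torques, N m; "tcp_pos": TCP position; "ee_rot": TCP orientation; "wrist_force": force on the tool from outside, world axes, zero at the start; "moment": the same for the moment, N m; "gripper_width": opening from 0.0 (shut) to 1.0 (fully open); "gripper_force": force on a finger pad.
Only numpy, scipy, OpenCV 4.12 (cv2) and the standard library are available. Lean on these libraries where they do the work, as an engineer would, in place of code of your own. Each camera call takes 0.05 s, during which the arm holds its last target. There are 200 camera calls.

### The job

On the study table, push the short carved stone block with the single round rosette along the surface until its back lies flat against the wooden batten and its end meets the end of the long scroll-carved frieze block that already stands against the batten, inside the bay between that block and the finds tray. Only push or nudge it with the fingers: do not take it between them, lift it or tip it. Leave the lattice-carved block and the other loose things where they are.

Things in the scene. Friction and masses are not known exactly. Their poses are not given: they have to be found in the camera images.
- fragment: The stone to be pushed, loose: a cream limestone block 60 mm (x) by 90 mm (y) by 48 mm high, 0.4 to 0.8 kg, with one round rosette carved on top. Origin: centre of its underside; x is its short side (its +x face is its back, to go against the batten), y its long side, z up. It starts in front of the batten, askew by up to 0.3 rad to it.
- batten: A straight wooden batten fixed to the table, 30 mm (x) by 620 mm (y) by 25 mm high, lying across in front of the robot, turned a little. Origin: centre of its underside, on the table; x points away from the robot, y along the batten to the robot's left. Its near face, the stop, is at x = -15 mm in its own frame.
- frieze: The long carved stone block, 60 mm (x) by 160 mm (y) by 48 mm high, with three linked scrolls carved on top; too heavy to move, treat as fixed. It stands with its back against the batten near one end (left or right, it varies) and parallel to it. Origin: centre of its underside, axes as the batten's. Its end faces are at y = -80 and +80 mm; the one towards the middle of the batten is the one to meet. The bay before it is otherwise clear along the batten as far as the tray.
- tray: An open grey finds tray with two sherds in it, 60 mm (x) by 90 mm (y) by 45 mm high, fixed, against the batten near its other end. Origin: centre of its underside, axes as the batten's.
- lattice: A bystander, loose: a cream stone block of the same size as the rosette block, but with a diagonal lattice carved on top. It lies beside the rosette block (on its left or right, it varies), 40 mm or more away. Origin: centre of its underside, axes as the rosette block's.
- pot: A bystander, loose: a white lidded plastic pot, 48 mm across and 50 mm high. Origin: centre of its underside.
- brush: A bystander, loose: a flat brush 170 mm long, lying roughly along x. Origin: under the middle of its length, on the table.
- scale: A bystander, loose: a black and white scale stick 18 by 200 by 8 mm, lying behind the batten (on its far side). Origin: centre of its underside, long side y.
- sherd: A bystander, loose: a rough stone sherd about 45 by 60 by 41 mm. Origin: centre of its underside.
Things that resemble listed ones, but are neither listed nor needed, are in the scene too. Leave any pink or purple look-alike of the fragment alone.

How it is judged:
By the outcome, as a careful person would: the job done as asked, in the order asked, and still so for the second after the job is handed in, with the robot touching nothing.
It also fails if it takes over 58 s, if anything falls off the work surface, if the arm or the gripper's body presses on something with over 40 N, if the wrist force passes 120 N, or if a joint passes its speed limit or range.

## Working session

There is one attempt and no reset: what is moved stays moved. The work goes in short steps, Python scripts to look and compute and a tool call to move; the robot and the scene stay as the last step left them, time stands still between calls to the robot, and variables do not carry over. Pictures are saved under pics/ and viewed, at most 10 in all, crops included, and the job is handed in when it is done.

Besides the shell and the picture viewer there is one more tool, called after "Request:" by a JSON object that holds its "op" and its "data", one argument or row to a line. step_arm: Moves the arm, as the interface text tells. Its arguments: {"type":"object","properties":{"targets":{"type":"string"},"claw":{"type":"number"}},"required":["targets"]}

```bash
mkdir -p pics; cat > h.py <<'E'
import numpy as np, cv2
from station import sense, cams, r
def cap(n):
    s=sense(); c=cams.capture(n)
    if n=='wrist':
        T=np.array(c['tool_from_camera']); R=np.array(s['ee_rot']); p=np.array(s['tcp_pos'])
        c['eye']=p+R@T[:3,3]; c['rotation']=R@T[:3,:3]
    c['f']=c['frame'].shape[0]/2/np.tan(np.radians(c['vertical_fov'])/2)
    return c
def ray(c,u,v):
    return np.array(c['rotation'])@np.array([(u-c['cx'])/c['f'],(v-c['cy'])/c['f'],1])
def on(c,u,v,z):
    d=ray(c,u,v);e=np.array(c['eye']);return e+d*(z-e[2])/d[2]
def proj(c,P):
    q=np.array(c['rotation']).T@(np.array(P)-np.array(c['eye']));return c['cx']+c['f']*q[0]/q[2],c['cy']+c['f']*q[1]/q[2]
E
python3 - <<'E'
from h import *
import pickle
a=cap('scene');b=cap('top')
pickle.dump((a,b),open('ab.pkl','wb'))
for c in(a,b):print(c['vertical_fov'],c['cx'],c['cy'],c['eye'],np.round(c['rotation'],3).tolist())
cv2.imwrite('pics/top.png',cv2.resize(b['frame'],(800,600)));cv2.imwrite('pics/scene.png',cv2.resize(a['frame'],(800,600)))
print(sense())
E
```

```text
49.07368053799421 253.91961603072266 192.0025339530234 [ 0.84636941 -0.46108494  0.90225254] [[0.868, 0.413, -0.274], [0.496, -0.733, 0.465], [-0.009, -0.54, -0.841]]
46.82879468525109 257.48337322974885 192.20593992374643 [0.38759164 0.04445365 1.13808136] [[0.003, -0.984, 0.177], [-1.0, -0.003, -0.0], [0.001, -0.177, -0.984]]
{'time_s': 0.1, 'joints': array([-5.21027332e+01,  2.20866523e+01,  3.88111731e-01, -2.24795733e-02,
       -6.84115664e+01, -1.48180271e+01]), 'joint_velocities': array([ 0.06203716, -0.14647195,  0.17976063,  0.18357397, -0.06049892,
        0.01053651]), 'effort': array([-3.50821638e-04, -3.91689956e+01,  1.87935573e+01,  4.23190176e+00,
        1.34882599e-02, -8.19045908e-05]), 'tcp_pos': array([ 0.24481355, -0.57448146,  0.22157665]), 'ee_rot': array([[-9.20020249e-01, -3.91869806e-01, -8.92515963e-04],
       [-3.91870797e-01,  9.20018613e-01,  1.74053005e-03],
       [ 1.39070127e-04,  1.95107383e-03, -9.99998087e-01]]), 'wrist_force': array([ 0.07847637, -0.02994571, -0.73862161]), 'moment': array([-0.01821002, -0.01415033,  0.00096202]), 'gripper_force': 0.0, 'gripper_width': 0.9988501709333805}
```

View pics/top.png

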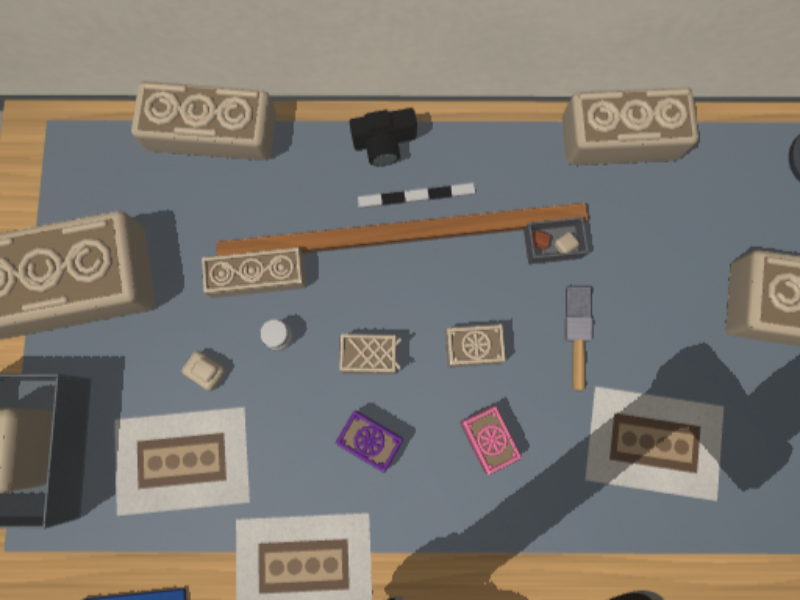

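View pics/scene.png

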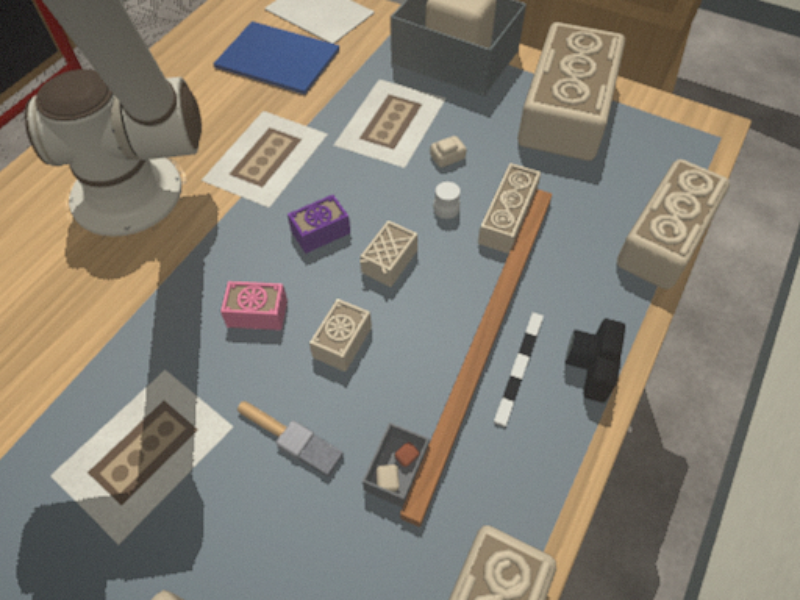

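Top view (800×600 scale): the candidates are the cream rosette at (475,345), the cream lattice at (368,353), purple at (370,440) and pink at (492,440). The target is the one at (475,345). The frieze is on the left, its free end at (302,270), and the tray is on the right at (558,241).

```bash
python3 - <<'E'
from h import *
import pickle
a,b=pickle.load(open('ab.pkl','rb'))
def blobs(c,n):
    hsv=cv2.cvtColor(c['frame'],cv2.COLOR_BGR2HSV)
    H,S,V=cv2.split(hsv)
    m=((H>8)&(H<30)&(S>35)).astype(np.uint8)*255
    m=cv2.morphologyEx(m,cv2.MORPH_CLOSE,np.ones((3,3)))
    k=cv2.findContours(m,cv2.RETR_EXTERNAL,cv2.CHAIN_APPROX_NONE)[0]
    for x in k:
        A=cv2.contourArea(x)
        if not 300<A<6000: continue
        q=cv2.boxPoints(cv2.minAreaRect(x))
        P=np.array([on(c,*p,.048) for p in q])[:,:2]
        l=[np.linalg.norm(P[i]-P[i-1]) for i in(1,2)]
        e=P[1]-P[0] if l[0]>l[1] else P[2]-P[1]
        ang=(np.degrees(np.arctan2(-e[0],e[1]))+90)%180-90
        print(n,A,q.mean(0).round(1),P.mean(0).round(4),np.round(l,4),'yaw',ang.round(1))
blobs(b,'top');blobs(a,'scene')
def two(p,q):
    d1=ray(a,*p);d2=ray(b,*q);M=np.c_[d1,-d2];t=np.linalg.lstsq(M,np.array(b['eye'])-np.array(a['eye']),rcond=None)[0]
    P=np.array(a['eye'])+d1*t[0];Q=np.array(b['eye'])+d2*t[1];return ((P+Q)/2).round(4),np.linalg.norm(P-Q).round(4)
s=.64
print('rosette',two((340*s,328*s),(475.5*s,345.5*s)),'tray far R',)
f1=b['frame'][140:250,120:390];cv2.imwrite('pics/crop.png',cv2.resize(f1,None,fx=2.95,fy=2.95,interpolation=cv2.INTER_CUBIC))
E
```

```text
top 1806.0 [193.8 362.2] [0.1795 0.192 ] [0.1362 0.0731] yaw 2.8
top 4296.0 [ 75.5 360.5] [0.1827 0.4687] [0.356  0.1002] yaw 0.1
top 1666.5 [115.5 294.6] [0.333 0.384] [0.1396 0.073 ] yaw 5.8
top 1647.5 [419.1 283.2] [ 0.3617 -0.3457] [0.0732 0.1392] yaw -8.7
top 1534.5 [ 16. 288.] [0.3483 0.6242] [0.0777 0.1275] yaw -84.7
top 394.0 [130.  236.8] [0.4712 0.3568] [0.0433 0.0607] yaw -32.7
top 847.0 [236.5 226. ] [0.4986 0.0957] [0.0966 0.0593] yaw 0.2
top 843.5 [303.7 220.6] [ 0.5124 -0.0701] [0.0912 0.0615] yaw 4.3
top 2428.0 [488. 190.] [ 0.5912 -0.5323] [0.1165 0.1534] yaw 84.4
top 4204.5 [252.5 159.6] [0.6675 0.0554] [0.635  0.0933] yaw 6.4
scene 326.0 [253.3 297. ] [ 0.6952 -0.2141] [0.0726 0.0387] yaw -3.5
scene 1953.0 [ 91.  288.5] [ 0.3877 -0.3655] [0.1358 0.0743] yaw -7.5
scene 1052.5 [217.8 213.6] [ 0.5235 -0.0807] [0.1105 0.0733] yaw 5.2
scene 901.0 [248.8 161.3] [0.5101 0.0867] [0.1181 0.0772] yaw 0.4
scene 4112.5 [296.7 219.2] [0.6837 0.0472] [0.6582 0.0984] yaw 8.8
scene 812.5 [169.5 100. ] [0.2075 0.1643] [0.1553 0.0803] yaw 4.1
scene 706.0 [249.7  77.5] [0.3589 0.3535] [0.154  0.0784] yaw 5.8
scene 998.0 [294.5  14.5] [0.3378 0.6849] [0.1532 0.1566] yaw 25.1
scene 393.5 [23.9 37.7] [-0.3665  0.168 ] [0.343  0.1449] yaw 35.9
rosette (array([ 0.5133, -0.0713,  0.0391]), np.float64(0.0037)) tray far R
```

View pics/crop.png

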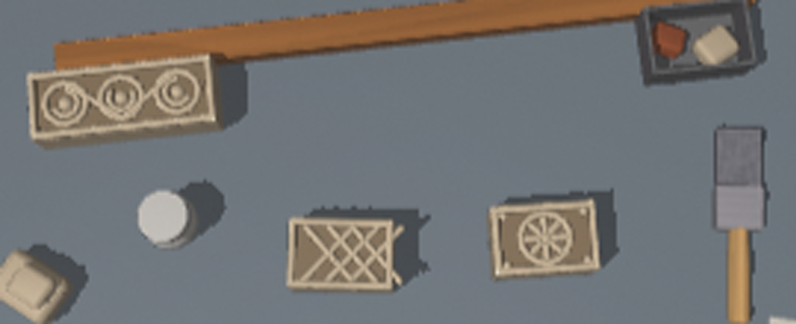

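```bash
python3 - <<'E'
from h import *
import pickle
a,b=pickle.load(open('ab.pkl','rb'))
C=lambda u,v,z:on(b,u/2.95+120,v/2.95+140,z).round(4)[:2]
for n,u,v,z in [('bat0 L',245,63,0),('bat0 R',635,19,0),('bat top far L',55,43,.025),('fr TL',28,72,.048),('fr TR',208,57,.048),('fr BR',214,122,.048),('fr BL',33,136,.048),
('tray TL',640,12,.045),('tray BL',646,76,.045),('ros TL',490,207,.048),('TR',594,200,.048),('BR',599,269,.048),('BL',496,275,.048),('lat TR',393,220,.048),('lat BR',393,289,.048),('brush',715,127,.01)]:
    print(n,C(u,v,z))
for u,v in [(492,408),(463,420),(500,408)]: print('pink',on(b,u*.64,v*.64,.048).round(4))
E
```

```text
bat0 L [0.6741 0.1882]
bat0 R [ 0.7159 -0.1621]
bat top far L [0.6854 0.3522]
fr TL [0.6536 0.3677]
fr TR [0.6673 0.214 ]
fr BR [0.6104 0.2072]
fr BL [0.5978 0.3605]
tray TL [ 0.7092 -0.1584]
tray BL [ 0.6523 -0.1619]
ros TL [ 0.5381 -0.0268]
TR [ 0.5443 -0.1144]
BR [ 0.4862 -0.1172]
BL [ 0.481  -0.0313]
lat TR [0.5269 0.0547]
lat BR [0.4691 0.0544]
brush [ 0.6148 -0.2279]
pink [ 0.4134 -0.0957  0.048 ]
pink [ 0.3949 -0.0503  0.048 ]
pink [ 0.4134 -0.1081  0.048 ]
```

Request:
{"op": "step_arm", "data": {
  "targets": "0 0 0 7;0 0 0 7;0 0 0 2.5;-1.9 3.3 0 0;-1.9 3.3 0 0;-1.9 3.3 0 0;-1.9 3.3 0 0;-1.9 3.3 0 0;-1.9 3.3 0 0;-1.9 3.3 0 0;-1.9 3.3 0 0;-1.9 3.3 0 0",
  "claw": 5
}}

```text
time_s: 1.1
tcp_pos: [0.3809, -0.2585, 0.2224]
ee_rot: [[-0.993, -0.114, -0.0], [-0.114, 0.993, 0.0], [0.0, 0.0, -1.0]]
wrist_force: [0.3, -0.2, 0.4]
gripper_width: 0.574
gripper_force: 0.0
```

Request:
{"op": "step_arm", "data": {
  "targets": "-1.8 3.4 0 0;-1.8 3.4 0 0;-1.8 3.4 0 0;-1.8 3.4 0 0;0 0 0 0;0 0 0 0;0 0 0 0;0 0 0 0"
}}

```text
time_s: 1.77
tcp_pos: [0.4363, -0.1177, 0.2223]
ee_rot: [[-0.994, -0.113, -0.001], [-0.113, 0.994, -0.0], [0.001, 0.0, -1.0]]
wrist_force: [-0.1, -0.0, -1.2]
gripper_width: 0.579
gripper_force: 0.0
```

```bash
python3 - <<'E'
from h import *
c=cap('wrist');s=sense();print(s['tcp_pos'],np.array(s['ee_rot']).round(3).tolist(),s['time_s'],c['eye'],c['vertical_fov'])
print([np.round(proj(c,p)) for p in [(.5124,-.0724,.048),(.4134,-.1,.048),(.453,-.079,0)]])
cv2.imwrite('pics/w1.png',c['frame'])
E
```

```text
[ 0.43623079 -0.11791115  0.22236362] [[-0.994, -0.113, -0.001], [-0.113, 0.994, -0.0], [0.001, 0.0, -1.0]] 1.8167 [ 0.35515036 -0.12705942  0.38470958] 62.91860853558272
[array([288., 237.]), array([276., 152.]), array([286., 178.])]
```

View pics/w1.png

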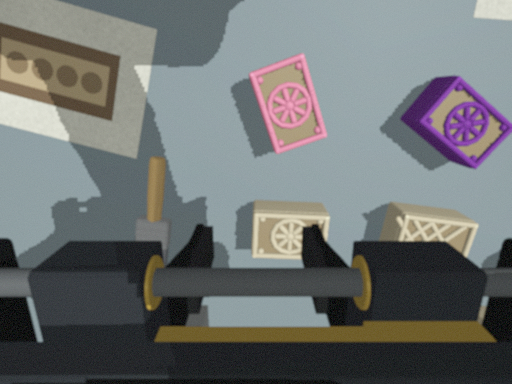

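The wrist view shows the rosette block's top centred at (290,236), against a predicted (288,237). Pink is at (290,105) and the lattice at (430,230). I'll move to just in front of the rosette and go down.

Request:
{"op": "step_arm", "data": {
  "targets": "-1.05 1.85 0 0;-1.05 1.85 0 0;0 0 3 0;0 0 3 0;0 0 3 0;0 0 3 0;0 0 3 0;0 0 2.5 0;0 0 2 0;0 0 1.2 0;0 0 0 0;0 0 0 0"
}}

```text
time_s: 2.82
tcp_pos: [0.4531, -0.0789, 0.0152]
ee_rot: [[-0.994, -0.113, -0.002], [-0.113, 0.994, -0.0], [0.002, -0.0, -1.0]]
wrist_force: [0.2, -0.1, -0.1]
gripper_width: 0.575
gripper_force: 0.0
```

Request:
{"op": "step_arm", "data": {
  "targets": "-1 0 0 0;-0.7 0 0 0;-0.6 0 0 0;-0.6 0 0 0;-0.7 0 0 0;-0.8 0 0 0;-0.8 0 0 0;-0.8 0 0 0"
}}

```text
time_s: 3.48
tcp_pos: [0.5136, -0.0708, 0.0156]
ee_rot: [[-0.993, -0.115, -0.0], [-0.115, 0.993, -0.0], [0.0, -0.0, -1.0]]
wrist_force: [-4.0, -0.0, 3.0]
gripper_width: 0.573
gripper_force: 2.1
```

Request:
{"op": "step_arm", "data": {
  "targets": "-0.9 0 0 0;-0.9 0 0 0;-0.9 0 0 0;-0.9 0 0 0;-0.9 0 0 0;-0.9 0 0 0;-0.9 0 0 0;-0.9 0 0 0;-0.8 0 0 0;-0.7 0 0 0;-0.5 0 0 0;-0.4 0 0 0"
}}

```text
time_s: 4.48
tcp_pos: [0.609, -0.0599, 0.0155]
ee_rot: [[-0.993, -0.115, -0.0], [-0.115, 0.993, -0.0], [0.0, -0.0, -1.0]]
wrist_force: [-4.3, -0.9, 3.0]
gripper_width: 0.576
gripper_force: 2.3
```

Request:
{"op": "step_arm", "data": {
  "targets": "-0.3 0 0 0;-0.2 0 0 0;0 0 0 0"
}}

```text
time_s: 4.73
tcp_pos: [0.614, -0.0592, 0.0155]
ee_rot: [[-0.993, -0.115, 0.001], [-0.115, 0.993, 0.0], [-0.001, -0.0, -1.0]]
wrist_force: [-2.3, -0.4, 2.0]
gripper_width: 0.576
gripper_force: 1.0
```

```bash
python3 - <<'E'
from h import *
b=cap('top');print(sense()['tcp_pos'],sense()['wrist_force'])
cv2.imwrite('pics/t2.png',cv2.resize(b['frame'][110:250,120:390],None,fx=2.95,fy=2.95,interpolation=cv2.INTER_CUBIC))
E
```

```text
[ 0.61402286 -0.05926058  0.01547248] [-1.94091117  0.1362676  -0.3548349 ]
```

View pics/t2.png

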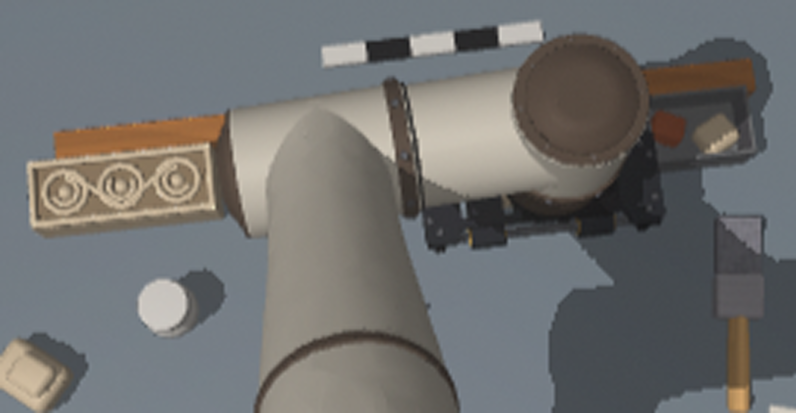

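The arm hides the block in this view. I'll back off, rise, and look with the wrist camera.

Request:
{"op": "step_arm", "data": {
  "targets": "0.8 0 0 0;1.2 0 0 0;0 0 -2 0;0 0 -3.5 0;2 0 -3.5 0;3 0 -3.5 0;3 0 -2.5 0;0 0 0 0;0 0 0 0"
}}

```text
time_s: 5.53
tcp_pos: [0.5174, -0.0703, 0.1646]
ee_rot: [[-0.993, -0.115, 0.007], [-0.115, 0.993, 0.001], [-0.007, 0.0, -1.0]]
wrist_force: [0.2, -0.1, -0.6]
gripper_width: 0.575
gripper_force: 0.0
```

```bash
python3 - <<'E'
from h import *
c=cap('wrist');s=sense();print(s['tcp_pos'],s['joints'].round(1),s['time_s'])
import pickle;pickle.dump(c,open('w2.pkl','wb'))
cv2.imwrite('pics/w2.png',cv2.resize(c['frame'],None,fx=1.5,fy=1.5))
E
```

```text
[ 0.51743183 -0.07023256  0.16305156] [ 10.1  15.  -19.1  -0.  -55.6 -93.5] 5.5833
```

View pics/w2.png

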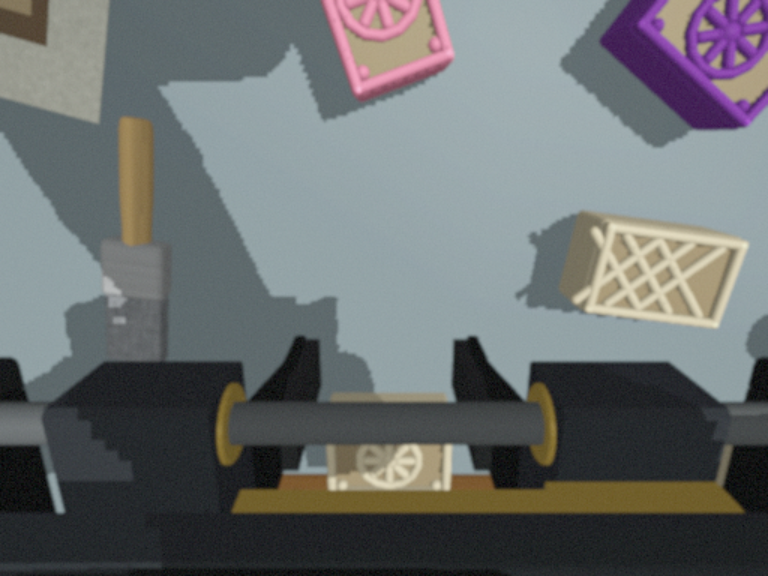

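```bash
python3 - <<'E'
from h import *
import pickle
c=pickle.load(open('w2.pkl','rb'))
for u,v in [(328,490),(451,490),(390,463)]:print(on(c,u/1.5,v/1.5,.048).round(4))
E
```

```text
[ 0.6813 -0.0934  0.048 ]
[ 0.6712 -0.0055  0.048 ]
[ 0.6533 -0.0518  0.048 ]
```

The block is square to the batten, centre about (0.652,-0.053), with roughly a 20 mm gap. Next I'll rotate the tool, go down on its right end, and push it left.

Request:
{"op": "step_arm", "data": {
  "targets": "-2.7 -1.45 0 0;-2.7 -1.45 0 0;-2.7 -1.45 0 0;-2.7 -1.45 0 0;-2.73 -1.45 0 0;0 0 0 -7;0 0 0 -7;0 0 0 -7;0 0 0 -7;0 0 0 -7;0 0 0 -7;0 0 0 -7",
  "claw": 1
}}

```text
time_s: 6.58
tcp_pos: [0.6602, -0.1269, 0.1591]
ee_rot: [[-0.56, -0.828, -0.003], [-0.828, 0.56, -0.0], [0.002, 0.002, -1.0]]
wrist_force: [0.1, -0.3, 0.2]
gripper_width: 0.116
gripper_force: 0.0
```

Request:
{"op": "step_arm", "data": {
  "targets": "0 0 0 -7;0 0 0 -7;0 0 0 -7;0 0 0 -7;0 0 0 -7;0 0 0 -6;0 0 0 0;0 0 0 0;0 0 0 0"
}}

```text
time_s: 7.33
tcp_pos: [0.6598, -0.127, 0.1606]
ee_rot: [[0.112, -0.994, -0.002], [-0.994, -0.112, -0.0], [-0.0, 0.002, -1.0]]
wrist_force: [0.6, -1.6, -0.1]
gripper_width: 0.116
gripper_force: 0.0
```

Request:
{"op": "step_arm", "data": {
  "targets": "0 0 3 0;0 0 3 0;0 0 3 0;0 0 2.5 0;0 0 1.8 0;0 0 1.2 0;0 0 0 0;0 0 0 0"
}}

```text
time_s: 8.0
tcp_pos: [0.6599, -0.1271, 0.017]
ee_rot: [[0.114, -0.993, -0.0], [-0.993, -0.114, -0.0], [0.0, 0.0, -1.0]]
wrist_force: [0.1, -0.1, 1.1]
gripper_width: 0.117
gripper_force: 0.0
```

Request:
{"op": "step_arm", "data": {
  "targets": "-1 0 0 0;-0.6 0 0 0;-0.5 0 0 0;-0.6 0 0 0;-0.8 0 0 0;-0.9 0 0 0;-0.9 0 0 0;-0.9 0 0 0;-0.9 0 0 0;-0.9 0 0 0;-0.7 0 0 0;-0.4 0 0 0"
}}

```text
time_s: 9.0
tcp_pos: [0.6489, -0.0354, 0.0171]
ee_rot: [[0.116, -0.993, -0.0], [-0.993, -0.116, -0.0], [-0.0, 0.0, -1.0]]
wrist_force: [0.4, -3.8, 2.9]
gripper_width: 0.111
gripper_force: 2.1
```

```bash
python3 - <<'E'
from h import *
c=cap('wrist');s=sense();print(s['tcp_pos'],s['wrist_force'].round(1),s['time_s'])
d=cap('scene')
cv2.imwrite('pics/s3.png',np.hstack([cv2.resize(d['frame'][80:300,180:380],(400,440)),cv2.resize(c['frame'],None,fx=.78,fy=440/384)]))
E
```

```text
[ 0.64881075 -0.03486689  0.01692729] [ 0.6  0.8 -0.3] 9.05
```

View pics/s3.png

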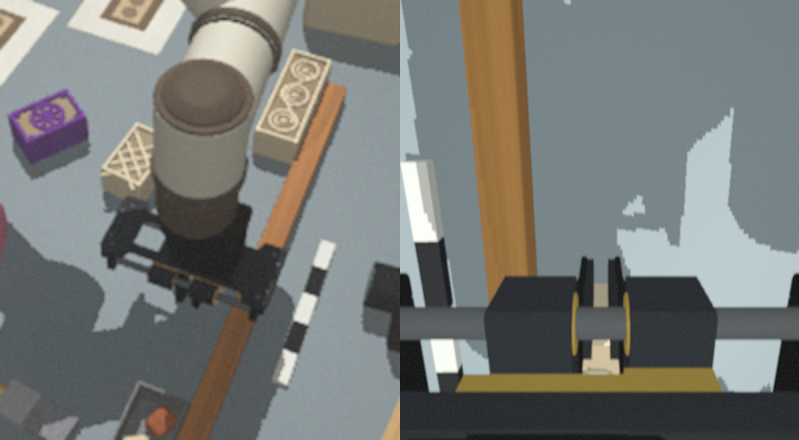

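```bash
python3 - <<'E'
from h import *
c=cap('wrist')
P=[on(c,(u-400)/.78,v/1.146,.025) for u,v in((522,0),(537,280),(461,0),(485,280))]
print(np.round(P,4))
for i in(0,2):
    d=P[i+1]-P[i];print(np.degrees(np.arctan2(-d[0],d[1])))
E
```

```text
[[ 0.7046 -0.1488  0.025 ]
 [ 0.6918 -0.0327  0.025 ]
 [ 0.7381 -0.1449  0.025 ]
 [ 0.7276 -0.0286  0.025 ]]
6.299809591397825
5.163527075398434
```

Request:
{"op": "step_arm", "data": {
  "targets": "-0.5 0 0 0;-0.9 0 0 0;-0.9 0 0 0;-0.9 0 0 0;-0.9 0 0 0;-0.9 0 0 0;-0.9 0 0 0;-0.9 0 0 0;-0.9 0 0 0;-0.9 0 0 0;-0.7 0 0 0;-0.4 0 0 0"
}}

```text
time_s: 10.15
tcp_pos: [0.638, 0.0609, 0.0172]
ee_rot: [[0.115, -0.993, 0.0], [-0.993, -0.115, 0.0], [-0.0, -0.0, -1.0]]
wrist_force: [0.2, -1.5, -1.1]
gripper_width: 0.119
gripper_force: 1.1
```

Request:
{"op": "step_arm", "data": {
  "targets": "-0.5 0 0 0;-0.7 0 0 0;-0.8 0 0 0;-0.8 0 0 0;-0.7 0 0 0;-0.5 0 0 0;-0.3 0 0 0;-0.2 0 0 0;0 0 0 0"
}}

```text
time_s: 10.9
tcp_pos: [0.6331, 0.1052, 0.0173]
ee_rot: [[0.115, -0.993, 0.001], [-0.993, -0.115, 0.001], [-0.0, -0.001, -1.0]]
wrist_force: [0.1, 1.0, 0.2]
gripper_width: 0.113
gripper_force: 0.0
```

Request:
{"op": "step_arm", "data": {
  "targets": "1 0 0 0;2 0 0 0;1 0 -3 0;0 0 -4 0;0 0 -4 0;4 0 -3 0;4 0 0 0;4 0 0 0;2 0 0 0;0 0 0 0;0 0 0 0"
}}

```text
time_s: 11.82
tcp_pos: [0.6527, -0.0696, 0.1522]
ee_rot: [[0.111, -0.994, 0.0], [-0.994, -0.111, 0.001], [-0.0, -0.0, -1.0]]
wrist_force: [-0.4, 1.6, 0.3]
gripper_width: 0.117
gripper_force: 0.0
```

```bash
python3 - <<'E'
from h import *
import pickle
b=cap('top');c=cap('wrist');pickle.dump((b,c),open('x4.pkl','wb'))
s=sense();print(s['tcp_pos'],s['time_s'],s['joints'].round())
cv2.imwrite('pics/t4.png',np.hstack([cv2.resize(b['frame'][130:230,120:250],(520,400),interpolation=cv2.INTER_CUBIC),cv2.resize(c['frame'][:,100:400],(270,400))]))
E
```

```text
[ 0.65271939 -0.0676025   0.15217194] 11.9167 [  8.  28.  -0.  -0. -62.  -2.]
```

View pics/t4.png

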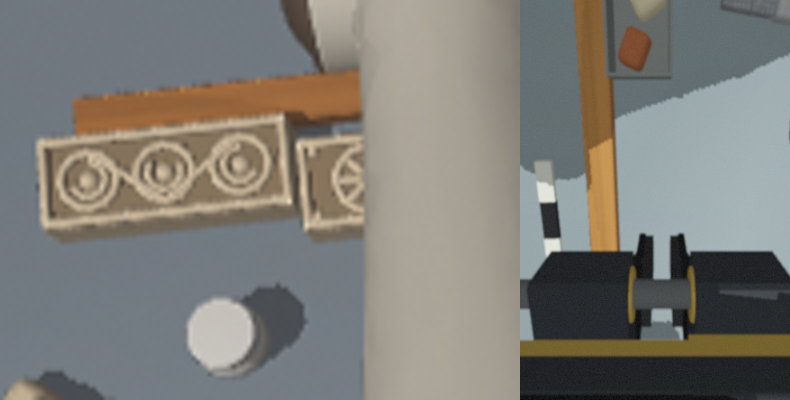

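In the left panel the frieze's end is at x≈291 and the fragment's left edge at x≈297–303. That leaves an end gap of about 4 mm, and the back is about 14 mm short of the batten. Next is a square push from the front.

Request:
{"op": "step_arm", "data": {
  "targets": "-3.3 0.85 0 0;-3.3 0.85 0 0;-3.3 0.85 0 0;-3.3 0.85 0 0;-3.2 0.85 0 0;-3.2 0.85 0 0;-3.2 0.85 0 0;0 0 0 7;0 0 0 7;0 0 0 7;0 0 0 7;0 0 0 7",
  "claw": 4
}}

```text
time_s: 12.92
tcp_pos: [0.567, 0.1536, 0.1523]
ee_rot: [[-0.479, -0.878, 0.0], [-0.878, 0.479, 0.0], [-0.0, -0.0, -1.0]]
wrist_force: [-0.3, -0.4, -0.6]
gripper_width: 0.459
gripper_force: 0.0
```

Request:
{"op": "step_arm", "data": {
  "targets": "0 0 0 7;0 0 0 7;0 0 0 7;0 0 0 7;0 0 0 7;0 0 0 7;0 0 0 7;0 0 0 6;0 0 0 0;0 0 0 0;0 0 0 0"
}}

```text
time_s: 13.83
tcp_pos: [0.5673, 0.1527, 0.1523]
ee_rot: [[-0.993, -0.118, 0.0], [-0.118, 0.993, 0.0], [-0.0, 0.0, -1.0]]
wrist_force: [0.0, -0.5, 0.9]
gripper_width: 0.461
gripper_force: 0.0
```

```bash
python3 - <<'E'
from h import *
import pickle
b,_=pickle.load(open('x4.pkl','rb'))
N=lambda u,v,z=.048:on(b,u/4+120,v/4+130,z).round(4)
print('fragTL',N(297,140),'BL',N(303,230),'frTR',N(290,116),'frBR',N(291,200),'frTL',N(40,141),'pot',N(222,334,.05))
c=cap('wrist');s=sense();print(s['tcp_pos'],np.array(s['ee_rot']).round(3)[0],s['time_s'])
cv2.imwrite('pics/w5.png',c['frame'])
E
```

```text
fragTL [0.6525 0.2041 0.048 ] BL [0.5947 0.1988 0.048 ] frTR [0.6681 0.209  0.048 ] frBR [0.6138 0.2068 0.048 ] frTL [0.6514 0.3663 0.048 ] pot [0.5288 0.2468 0.05  ]
[0.56735982 0.15249003 0.1522293 ] [-0.993 -0.117  0.   ] 13.8833
```

View pics/w5.png

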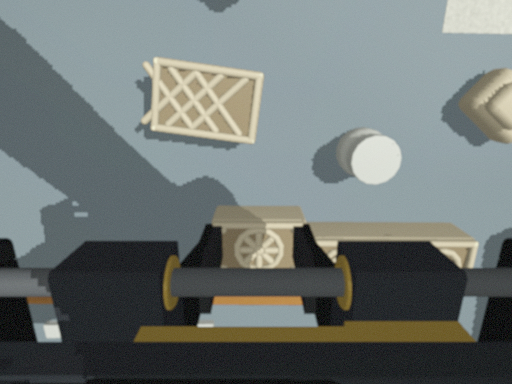

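The wrist view shows the fragment square in front of the fingers at (258,245). The lattice at (205,100) and the pot at (372,157) are clear of them. I'll go down and push.

Request:
{"op": "step_arm", "data": {
  "targets": "0 0 3 0;0 0 3 0;0 0 3 0;0 0 2.3 0;0 0 1.4 0;0 0 0.8 0;0 0 0 0;-0.8 0 0 0;-0.6 0 0 0;-0.4 0 0 0;-0.4 0 0 0;0 0 0 0"
}}

```text
time_s: 14.88
tcp_pos: [0.5903, 0.1547, 0.0179]
ee_rot: [[-0.993, -0.114, 0.001], [-0.114, 0.993, 0.001], [-0.001, 0.0, -1.0]]
wrist_force: [-0.7, -0.5, -0.2]
gripper_width: 0.461
gripper_force: 0.0
```

Request:
{"op": "step_arm", "data": {
  "targets": "-0.4 0 0 0;-0.4 0 0 0;-0.3 0 0 0;-0.2 0 0 0;-0.2 0 0 0;-0.1 0 0 0"
}}

```text
time_s: 15.38
tcp_pos: [0.6053, 0.1562, 0.0171]
ee_rot: [[-0.993, -0.114, -0.0], [-0.114, 0.993, -0.0], [0.0, -0.0, -1.0]]
wrist_force: [-3.8, 0.1, 3.7]
gripper_width: 0.457
gripper_force: 2.2
```

Request:
{"op": "step_arm", "data": {
  "targets": "-0.1 0 0 0;-0.1 0 0 0"
}}

```text
time_s: 15.55
tcp_pos: [0.6066, 0.1563, 0.0171]
ee_rot: [[-0.993, -0.114, -0.002], [-0.114, 0.993, -0.001], [0.002, -0.0, -1.0]]
wrist_force: [-6.8, -0.5, 4.7]
gripper_width: 0.459
gripper_force: 3.5
```

Request:
{"op": "step_arm", "data": {
  "targets": "-0.1 0 0 0;-0.1 0 0 0"
}}

```text
time_s: 15.72
tcp_pos: [0.6065, 0.1562, 0.0168]
ee_rot: [[-0.993, -0.114, -0.006], [-0.114, 0.993, -0.002], [0.006, -0.001, -1.0]]
wrist_force: [-12.5, 1.3, 6.2]
gripper_width: 0.46
gripper_force: 5.8
```

Request:
{"op": "step_arm", "data": {
  "targets": "-0.1 0 0 0;-0.1 0 0 0"
}}

```text
time_s: 15.88
tcp_pos: [0.6065, 0.1561, 0.0166]
ee_rot: [[-0.993, -0.114, -0.01], [-0.114, 0.994, -0.003], [0.01, -0.002, -1.0]]
wrist_force: [-16.4, 2.3, 10.7]
gripper_width: 0.462
gripper_force: 8.2
```

The force is rising while the position stays put, so the back is on the batten. Now the right end again, to close the gap along the batten.

Request:
{"op": "step_arm", "data": {
  "targets": "0.8 0 0 0;1.6 0 0 0;0 0 -3 0;0 0 -4 0;0 0 -3 0;-2 -2.5 0 0;-2 -2.5 0 0;-1.9 -2.4 0 0;0 0 0 -7;0 0 0 -7;0 0 0 -7;0 0 0 -7",
  "claw": 1
}}

```text
time_s: 16.88
tcp_pos: [0.6564, 0.0875, 0.1173]
ee_rot: [[-0.82, -0.572, 0.004], [-0.572, 0.82, 0.001], [-0.004, -0.002, -1.0]]
wrist_force: [-0.2, -0.1, 0.4]
gripper_width: 0.115
gripper_force: 0.0
```

Request:
{"op": "step_arm", "data": {
  "targets": "0 0 0 -7;0 0 0 -7;0 0 0 -7;0 0 0 -7;0 0 0 -7;0 0 0 -7;0 0 0 -7;0 0 0 -7;0 0 0 -6;0 0 0 0;0 0 0 0"
}}

```text
time_s: 17.8
tcp_pos: [0.6556, 0.0877, 0.1173]
ee_rot: [[0.112, -0.994, 0.003], [-0.994, -0.112, 0.001], [-0.0, -0.003, -1.0]]
wrist_force: [0.2, -0.2, 0.4]
gripper_width: 0.116
gripper_force: 0.0
```

Request:
{"op": "step_arm", "data": {
  "targets": "0 0.3 3 0;0 0 3 0;0 0 2.2 0;0 0 1.2 0;0 0 0.6 0;0 0 0 0;-0.8 0 0 0;-0.5 0 0 0;-0.3 0 0 0;-0.2 0 0 0;0 0 0 0"
}}

```text
time_s: 18.72
tcp_pos: [0.6499, 0.106, 0.0182]
ee_rot: [[0.115, -0.993, 0.002], [-0.993, -0.115, 0.001], [-0.0, -0.002, -1.0]]
wrist_force: [0.1, 0.8, 0.6]
gripper_width: 0.122
gripper_force: 0.0
```

Request:
{"op": "step_arm", "data": {
  "targets": "-0.2 0 0 0;-0.2 0 0 0;-0.2 0 0 0"
}}

```text
time_s: 18.97
tcp_pos: [0.649, 0.1102, 0.0178]
ee_rot: [[0.114, -0.993, 0.0], [-0.993, -0.114, -0.001], [0.001, -0.0, -1.0]]
wrist_force: [0.4, -5.2, 2.5]
gripper_width: 0.114
gripper_force: 3.5
```

Request:
{"op": "step_arm", "data": {
  "targets": "-0.1 0 0 0;-0.1 0 0 0"
}}

```text
time_s: 19.13
tcp_pos: [0.6488, 0.1102, 0.0178]
ee_rot: [[0.114, -0.993, -0.001], [-0.993, -0.114, -0.003], [0.003, 0.001, -1.0]]
wrist_force: [2.1, -13.7, 1.2]
gripper_width: 0.115
gripper_force: 6.8
```

Request:
{"op": "step_arm", "data": {
  "targets": "-0.1 0 0 0;-0.1 0 0 0"
}}

```text
time_s: 19.3
tcp_pos: [0.6488, 0.1103, 0.0178]
ee_rot: [[0.114, -0.993, -0.001], [-0.993, -0.114, -0.006], [0.005, 0.002, -1.0]]
wrist_force: [4.6, -18.8, 1.9]
gripper_width: 0.115
gripper_force: 9.7
```

It is stopped against the frieze. I'll finish with a square-up push from the front, then look from clear.

Request:
{"op": "step_arm", "data": {
  "targets": "0.8 0 0 0;1.5 0 0 0;0 0 -3 0;0 0 -4 0;0 0 -3 0;-2.7 2.3 0 0;-2.7 2.3 0 0;-2.4 2.3 0 0;0 0 0 7;0 0 0 7;0 0 0 7;0 0 0 7",
  "claw": 4
}}

```text
time_s: 20.3
tcp_pos: [0.5731, 0.162, 0.1171]
ee_rot: [[-0.37, -0.929, -0.0], [-0.929, 0.37, 0.001], [-0.001, 0.0, -1.0]]
wrist_force: [0.1, 1.2, 0.2]
gripper_width: 0.456
gripper_force: 0.0
```

Request:
{"op": "step_arm", "data": {
  "targets": "0 0 0 7;0 0 0 7;0 0 0 7;0 0 0 7;0 0 0 7;0 0 0 7;0 0 0 7;0 0 0 7;0 0 0 6;0 0 0 0;0 0 0 0"
}}

```text
time_s: 21.22
tcp_pos: [0.5734, 0.1617, 0.117]
ee_rot: [[-0.993, -0.117, -0.0], [-0.117, 0.993, 0.0], [0.0, 0.0, -1.0]]
wrist_force: [-1.1, 0.2, -0.0]
gripper_width: 0.457
gripper_force: 0.0
```

Request:
{"op": "step_arm", "data": {
  "targets": "0 0 3 0;0 0 3 0;0 0 2.2 0;0 0 1.2 0;0 0 0.5 0;0 0 0 0;-0.9 0 0 0;-0.7 0 0 0;-0.5 0 0 0;-0.4 0 0 0;-0.3 0 0 0"
}}

```text
time_s: 22.13
tcp_pos: [0.6024, 0.1652, 0.0189]
ee_rot: [[-0.993, -0.115, 0.001], [-0.115, 0.993, 0.001], [-0.002, 0.001, -1.0]]
wrist_force: [0.0, 1.1, -0.5]
gripper_width: 0.459
gripper_force: 0.0
```

Request:
{"op": "step_arm", "data": {
  "targets": "-0.2 0 0 0;-0.2 0 0 0;-0.2 0 0 0"
}}

```text
time_s: 22.38
tcp_pos: [0.6055, 0.165, 0.018]
ee_rot: [[-0.993, -0.114, -0.004], [-0.114, 0.993, -0.001], [0.004, -0.001, -1.0]]
wrist_force: [-7.3, 0.8, 4.8]
gripper_width: 0.46
gripper_force: 3.7
```

Request:
{"op": "step_arm", "data": {
  "targets": "-0.1 0 0 0;-0.1 0 0 0"
}}

```text
time_s: 22.55
tcp_pos: [0.6055, 0.1649, 0.0176]
ee_rot: [[-0.993, -0.114, -0.008], [-0.114, 0.993, -0.003], [0.008, -0.002, -1.0]]
wrist_force: [-9.8, 2.0, 6.5]
gripper_width: 0.458
gripper_force: 5.0
```

Request:
{"op": "step_arm", "data": {
  "targets": "0.8 0 0 0;1.5 0 0 0;0 0 -3 0;0 0 -4 0;0 0 -4 0;0 0 -4 0;0 0 -4 0;1 -4 0 0;1 -4 0 0;1 -4 0 0;1 -4 0 0;1 -4 0 0"
}}

```text
time_s: 23.55
tcp_pos: [0.5591, -0.0428, 0.2086]
ee_rot: [[-0.993, -0.115, 0.002], [-0.115, 0.993, 0.0], [-0.002, -0.0, -1.0]]
wrist_force: [1.5, 0.3, -0.3]
gripper_width: 0.459
gripper_force: 0.0
```

Request:
{"op": "step_arm", "data": {
  "targets": "1 -4 0 0;1 -4 0 0;1 -4 0 0;1 -4 0 0;1 -4 0 0;1 -4 0 0;0 -3 0 0;0 0 0 0;0 0 0 0"
}}

```text
time_s: 24.3
tcp_pos: [0.5304, -0.3179, 0.2075]
ee_rot: [[-0.994, -0.111, -0.0], [-0.111, 0.994, 0.0], [0.0, 0.0, -1.0]]
wrist_force: [0.3, -0.5, -0.4]
gripper_width: 0.457
gripper_force: 0.0
```

```bash
python3 - <<'E'
from h import *
b=cap('top');d=cap('scene');print(sense()['time_s'],sense()['tcp_pos'])
cv2.imwrite('pics/t6.png',np.hstack([cv2.resize(b['frame'][130:245,110:250],(490,402),interpolation=cv2.INTER_CUBIC),cv2.resize(d['frame'][90:220,260:360],(309,402),interpolation=cv2.INTER_CUBIC)]))
E
```

```text
24.4 [ 0.53079528 -0.31587235  0.2080198 ]
```

View pics/t6.png

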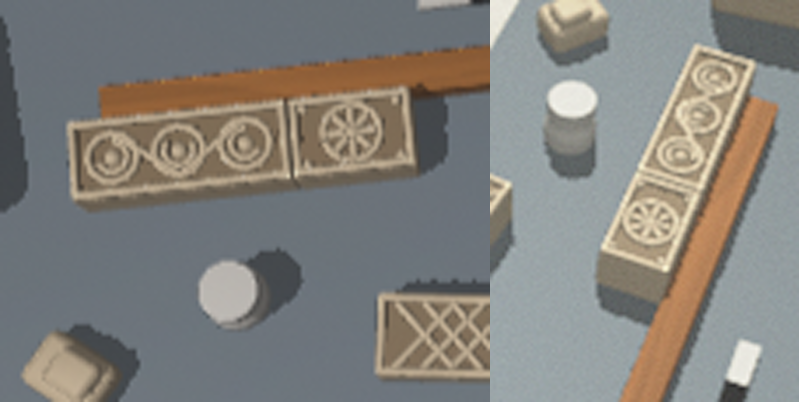

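The rosette block (350,132) lies flush with the frieze, their joint at x≈290, and its back is along the batten. The pot and the lattice are where they were.

```bash
python3 -c "
from station import r
print(r.finish_job())"
```

```text
the job is handed in; nothing more can be done
None
```

The rosette block is now flat against the batten with its end meeting the frieze; I only pushed it, the last view shows the pot, sherd and lattice block undisturbed, and I handed the job in at about 24 s.

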